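# Find the storage jar lid that rocks and press it home

### The arm

A 6-joint arm with a two-finger parallel gripper is mounted at the origin on the work surface. World frame = base frame: x ahead of the robot, y to its left, z up, the work surface at z = 0. Lengths are in m, angles in degrees, forces in N, time in s.
With the tool pointing down it reaches from about 0.25 to 0.725 m from the base axis. Payload 9.7 kg.
Tool frame: the origin (TCP) lies midway between the tips of the shut fingers; the grasp point (between the pads) lies 19 mm behind it; y points along the fingers, x is the direction in which the jaws open and shut, and the axes are right-handed (so a half turn about y gives the same grasp; the last joint's range is limited). The gripper opens to 85 mm and grips with 20 to 120 N. Pads are 22 mm wide; open, the fingers measure 114 mm over their backs; the gripper's body (76 mm by 85 mm) begins 54 mm behind the grasp point. The pads swing forward as they close: fully open they stand 13 mm farther back than shut.
Start: joints at [74.37, 4.979, 10.078, 95.1, 0, 90], TCP at [0.148, 0.53, 0.231] pointing down, gripper open.
Joint ranges: [-179.16, 179.16], [-48.56, 103.87], [-65.8, 70.77], [-126.05, 130.52], [-82.76, 87.17], [-180, 180]. Speed limits (degrees/s): [127.2, 127.2, 147.25, 180, 180, 180].

### API

Orientations are given as [roll, pitch, yaw] about the fixed x, y, z axes, in that order (R = Rz(yaw) Ry(pitch) Rx(roll)).
In Python, from workcell import get_obs, camera, job_done gives the robot as it stands.
- The arm moves only by the tool play_rows, never from a script. Its argument "moves" is a list of rows, each a list of 3 entries, a list of its own where there are three numbers: the turn, a rotation vector about the tool's x, y, z in degrees, then the shift along the tool's x, y, z in m, then the opening in per cent of the stroke, from 0 (shut) to 100 (fully open). A call has exactly 5 rows; each row is the pose to reach, as a shift and turn from the pose commanded when the call began, along the tool's axes at that moment; what a row does not reach only later rows make up. A row lasts 1/10 s, in which the tool goes at most 50 mm and 8.59 degrees, less where a joint would pass 70% of its speed; a pose out of reach is approached as far as the arm can. A call with a gripper value outside its range is refused whole. The fingers move at their own pace and stop on an object; "grip_force" is the grip in N (left out, the last holds). Time passes only in rows, so rows that repeat a pose let the fingers close, or fill a call up. It gives the time, the measured TCP pose, the force and the opening at its end, in the units of the state.
- get_obs(): the state, without advancing time (a new reading comes with each control period).
- camera(name): name is "side" or "top"; returns a dict with "img" (384x512x3 uint8, red, green, blue), "fov_y" (degrees; the focal length in pixels is half the picture's height over the tangent of half this angle, whatever the lens; pixels are square), "cx", "cy" (the principal point, pixels), "world_from_camera" (4x4, takes a point from camera to world coordinates). Camera axes: x right, y up, looking along -z (the intrinsics and any distortion apply to the point x, -y, -z); pixel columns grow to the right and rows downward; lengths in m; the calibration is good to about 2 mm. A picture is of the moment at which its call begins. There is no depth.
- job_done(): hands the job in, once; it reports no verdict.
The state is a dict: "time": time; "q": joint angles; "qd": joint speeds; "joint_efforts": joint torques, N m; "ee_pos": TCP position; "tcp_rot": TCP orientation; "wrist_force": force on the tool from outside, world axes, zero at the start; "torque": the same for the moment, N m; "opening": finger opening in m.
Only numpy, scipy, OpenCV 4.12 (cv2) and the standard library are available. Lean on these libraries where they do the work, as an engineer would, in place of code of your own. Each camera call takes 0.05 s, during which the arm holds its last target.

### The job

One of the four stoneware jars on the dining table has a wooden lid that is not pushed home. Press down with the fingertips near the edge of the lids until you find the one that rocks, then press that lid down in the middle until it is fully home and finish while still holding it down, with the fingertips pressing on the middle of it. Only press: do not pick up, tip or push about the jars, and leave the mug, the book and the glasses where they are.

Things in the scene. Friction and masses are not known exactly. Their poses are not given: they have to be found in the camera images.
- jar_a: White stoneware storage jar with blue bands, round, 92 mm across, about 0.8 kg, standing loose on the table; origin at the centre of its underside, z up. It carries its own wooden lid. A seated lid is solid wherever it is pressed.
- lid_a_top (a point): Centre of the flat top of this jar's lid: plain pale wooden disc, 92 mm across, 17 mm high, top 104 mm above the table; z normal to it. All four look alike and lie level. The one not home, pressed 25 to 35 mm off centre with 3 N or more, rocks: that side dips 4 to 6 mm, the far side rises; it springs back when let go. This alone does not seat it.
- lid_a (a joint): How far the middle of this lid has gone down since the start, m: 0 as found for all four. The rocking lid, pressed within 10 mm of its centre with over 10 to 13 N, slides 6 mm straight down onto its rim (reads 0.006), stays there and rocks no more. A seated lid stays near 0. Rocking hardly changes it.
- jar_b: White stoneware storage jar with blue bands, round, 92 mm across, about 0.8 kg, standing loose on the table; origin at the centre of its underside, z up. It carries its own wooden lid. A seated lid is solid wherever it is pressed.
- lid_b_top (a point): Centre of the flat top of this jar's lid: plain pale wooden disc, 92 mm across, 17 mm high, top 107 mm above the table; z normal to it. All four look alike and lie level. The one not home, pressed 25 to 35 mm off centre with 3 N or more, rocks: that side dips 4 to 6 mm, the far side rises; it springs back when let go. This alone does not seat it.
- lid_b (a joint): How far the middle of this lid has gone down since the start, m: 0 as found for all four. The rocking lid, pressed within 10 mm of its centre with over 10 to 13 N, slides 6 mm straight down onto its rim (reads 0.006), stays there and rocks no more. A seated lid stays near 0. Rocking hardly changes it.
- jar_c: White stoneware storage jar with blue bands, round, 92 mm across, about 0.8 kg, standing loose on the table; origin at the centre of its underside, z up. It carries its own wooden lid. A seated lid is solid wherever it is pressed.
- lid_c_top (a point): Centre of the flat top of this jar's lid: plain pale wooden disc, 92 mm across, 17 mm high, top 105 mm above the table; z normal to it. All four look alike and lie level. The one not home, pressed 25 to 35 mm off centre with 3 N or more, rocks: that side dips 4 to 6 mm, the far side rises; it springs back when let go. This alone does not seat it.
- lid_c (a joint): How far the middle of this lid has gone down since the start, m: 0 as found for all four. The rocking lid, pressed within 10 mm of its centre with over 10 to 13 N, slides 6 mm straight down onto its rim (reads 0.006), stays there and rocks no more. A seated lid stays near 0. Rocking hardly changes it.
- jar_d: White stoneware storage jar with blue bands, round, 92 mm across, about 0.8 kg, standing loose on the table; origin at the centre of its underside, z up. It carries its own wooden lid. A seated lid is solid wherever it is pressed.
- lid_d_top (a point): Centre of the flat top of this jar's lid: plain pale wooden disc, 92 mm across, 17 mm high, top 105 mm above the table; z normal to it. All four look alike and lie level. The one not home, pressed 25 to 35 mm off centre with 3 N or more, rocks: that side dips 4 to 6 mm, the far side rises; it springs back when let go. This alone does not seat it.
- lid_d (a joint): How far the middle of this lid has gone down since the start, m: 0 as found for all four. The rocking lid, pressed within 10 mm of its centre with over 10 to 13 N, slides 6 mm straight down onto its rim (reads 0.006), stays there and rocks no more. A seated lid stays near 0. Rocking hardly changes it.
- mug: Blue stoneware mug, 82 mm across, 92 mm high, handle on its own +y side; origin at the centre of its underside. Leave alone.
- book: Green bound book lying flat, 110 x 180 x 28 mm; origin at the centre of its underside. Leave alone.
- glasses: Red reading glasses standing on the table, temples open, 125 mm wide, 135 mm deep (towards its own +x), 43 mm high; origin on the table below the bridge. Leave alone.

How it is judged:
By the outcome, as a careful person would: the job done as asked, in the order asked, and still so for the second after the job is handed in, while the arm keeps its last pose, push and grip.
It also fails if it takes over 45 s, if anything falls off the work surface, if the arm or the gripper's body presses on something with over 40 N, if the wrist force passes 120 N, or if a joint passes its speed limit or range.

## Working session

There is one attempt and no reset: what is moved stays moved. The work goes in short steps, Python scripts to look and compute and a tool call to move; the robot and the scene stay as the last step left them, time stands still between calls to the robot, and variables do not carry over. Pictures are saved under pics/ and viewed, and the job is handed in when it is done.

Besides the shell and the picture viewer there is one more tool, called after "Emit:" as name(argument=value, ...) on one line, values as JSON. play_rows: Moves the arm, as the interface text tells. Its arguments: {"type":"object","properties":{"moves":{"type":"array"},"grip_force":{"type":"number"}},"required":["moves"]}

```bash
mkdir -p pics
python3 - <<'E'
from workcell import get_obs,camera
import cv2,numpy as np
o=get_obs()
for k,v in o.items(): print(k,np.round(v,3).tolist())
for n in("top","side"):
    c=camera(n); cv2.imwrite(f"pics/{n}0.png",c["img"][:,:,::-1]); np.savez(f"{n}0.npz",**c)
    print({k:(np.round(v,4).tolist() if not isinstance(v,str) else v) for k,v in c.items() if k!="img"})
E
```

```text
time 0.0
q [74.369, 5.012, 10.033, 95.099, 0.0, 90.0]
qd [0.041, 0.075, -0.056, 0.036, 0.039, 0.067]
joint_efforts [0.003, -52.039, 46.48, 0.016, 0.0, -0.0]
ee_pos [0.148, 0.529, 0.231]
tcp_rot [-90.0, 0.078, 74.369]
wrist_force [0.155, -0.268, 0.35]
torque [-0.047, -0.009, 0.037]
opening 0.085
{'fov_y': 44.7589, 'cx': 250.5581, 'cy': 189.1448, 'world_from_camera': [[0.0022, 0.9895, -0.1446, 0.4443], [-0.9998, 0.0052, 0.0199, 0.0964], [0.0205, 0.1446, 0.9893, 1.3181], [0.0, 0.0, 0.0, 1.0]]}
{'fov_y': 49.5522, 'cx': 247.9402, 'cy': 192.7963, 'world_from_camera': [[0.6829, 0.5194, -0.5136, 0.011], [-0.7304, 0.473, -0.4927, -0.4942], [-0.013, 0.7116, 0.7024, 0.937], [0.0, 0.0, 0.0, 1.0]]}
```

```bash
ls
```

```text
pics
side0.npz
top0.npz
```

View pics/top0.png

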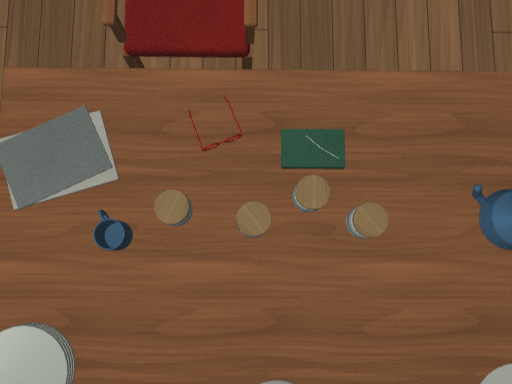

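View pics/side0.png

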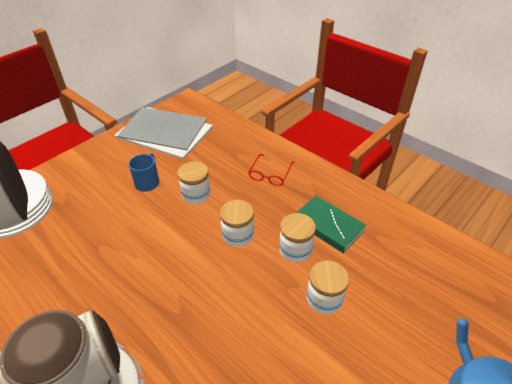

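```bash
cat > h.py <<'E'
import numpy as np,cv2
def load(n): return dict(np.load(n+".npz"))
def f(c): return c["img"].shape[0]/2/np.tan(np.radians(float(c["fov_y"]))/2)
def ray(c,u,v,z):
    T=c["world_from_camera"]; d=T[:3,:3]@np.array([(u-c["cx"])/f(c),-(v-c["cy"])/f(c),-1]); o=T[:3,3]
    return o+d*(z-o[2])/d[2]
def proj(c,p):
    T=c["world_from_camera"]; q=T[:3,:3].T@(np.array(p)-T[:3,3]); return (c["cx"]-f(c)*q[0]/q[2], c["cy"]+f(c)*q[1]/q[2])
E
python3 - <<'E'
from h import *
for n in("top","side"):
    c=load(n+"0"); im=c["img"]; print(n,[np.round(proj(c,p)).tolist() for p in([.148,.53,.231],[0,0,0],[.148,.53,.4])])
    for u,v in ([(172,207),(253,218),(312,192),(370,220),(200,330)] if n=="top" else [(193,173),(237,213),(297,228),(328,277),(150,300)]): print(im[v,u], cv2.cvtColor(im[v:v+1,u:u+1],cv2.COLOR_RGB2HSV)[0,0])
E
```

```text
top [[43.0, 393.0], [276.0, 426.0], [4.0, 420.0]]
[141 116  80] [ 18 110 141]
[141 117  80] [ 18 110 141]
[135 111  78] [ 17 108 135]
[138 115  79] [ 18 109 138]
[124  84  57] [ 12 138 124]
side [[-3.0, 172.0], [83.0, 396.0], [-35.0, 117.0]]
[229 175  98] [ 18 146 229]
[233 181 105] [ 18 140 233]
[234 184 106] [ 18 140 234]
[236 185 107] [ 18 139 236]
[190 105  49] [ 12 189 190]
```

Run:
```python
from h import *
for n in("top","side"):
    c=load(n+"0"); im=c["img"]; hsv=cv2.cvtColor(im,cv2.COLOR_RGB2HSV)
    m=cv2.inRange(hsv,(15,70,100),(24,190,255)); m=cv2.morphologyEx(m,cv2.MORPH_OPEN,np.ones((3,3)))
    out=im[:,:,::-1].copy()
    for k in cv2.findContours(m,cv2.RETR_EXTERNAL,cv2.CHAIN_APPROX_NONE)[0]:
        if cv2.contourArea(k)<300: continue
        e=cv2.fitEllipse(k); 
        x,y,w,h=cv2.boundingRect(k)
        pts=np.array([ray(c,a,b,.105) for a,b in k[:,0].astype(float)])
        (cc,r)=cv2.minEnclosingCircle(pts[:,:2].astype(np.float32))
        # side lid walls are visible; report separately
        print(n,np.round(e[0],1),np.round(e[1],1),(x,y,w,h),"ctr",np.round(ray(c,*e[0],.105)[:2],4),"circ",np.round(cc,4),round(r,4),cv2.contourArea(k))
        cv2.drawContours(out,[k],-1,(0,0,255),1)
    cv2.imwrite(f"pics/{n}_m.png",out)
    if n=="side":
        cv2.imwrite("pics/side_zoom.png",cv2.resize(im[140:320,160:360,::-1],None,fx=4,fy=3.3,interpolation=cv2.INTER_CUBIC))
```

```text
top [370.2 219.3] [33.6 34.7] (353, 202, 35, 35) ctr [ 0.5435 -0.2418] circ [ 0.5436 -0.2415] 0.0467 915.5
top [253.5 218. ] [33.8 34.5] (237, 201, 34, 35) ctr [0.5456 0.0642] circ [0.5459 0.064 ] 0.046 915.0
top [170.9 206.1] [33.4 34.5] (154, 189, 35, 35) ctr [0.5758 0.2794] circ [0.576  0.2792] 0.0461 903.0
top [312.5 191.5] [33.4 34.1] (296, 175, 34, 34) ctr [ 0.6162 -0.0914] circ [ 0.6165 -0.0914] 0.0465 894.0
side [328.7 277.6] [33.5 39.3] (310, 261, 39, 34) ctr [ 0.5399 -0.2452] circ [ 0.5404 -0.2433] 0.0496 1033.0
side [297.6 227.3] [28.6 34.5] (281, 213, 35, 30) ctr [ 0.613  -0.0946] circ [ 0.6128 -0.0932] 0.0513 772.0
side [236.2 212.9] [26.6 33. ] (220, 200, 33, 27) ctr [0.5412 0.0598] circ [0.5426 0.0603] 0.0506 687.0
side [192.5 172.4] [22.1 29.9] (178, 161, 30, 24) ctr [0.5709 0.2722] circ [0.573  0.2704] 0.0528 515.0
```

View pics/side_zoom.png

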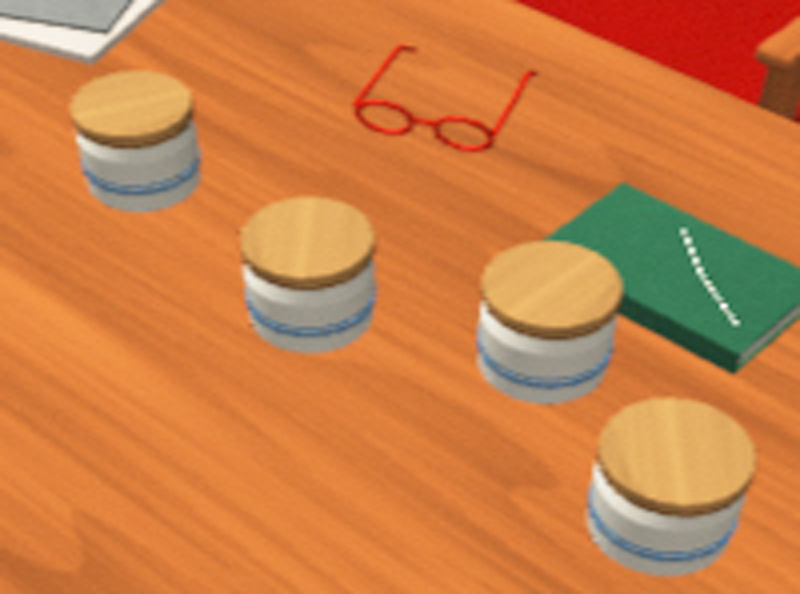

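View pics/side_m.png

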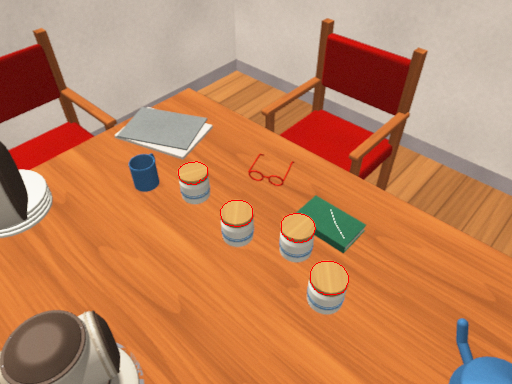

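View pics/top_m.png

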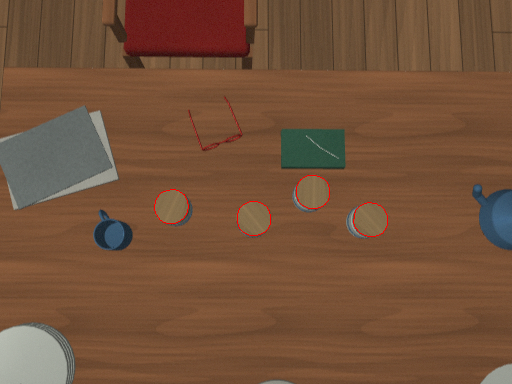

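Emit:
play_rows(moves=[[[0, 4, 0], [-0.008, 0, -0.024], 0], [[0, 12, 0], [-0.022, 0, -0.067], 0], [[0, 20, 0], [-0.035, 0, -0.11], 0], [[0, 28, 0], [-0.049, 0, -0.153], 0], [[0, 34.37, 0], [-0.056, 0, -0.176], 0]], grip_force=20)

```text
time: 0.6
ee_pos: [0.3046, 0.4264, 0.231]
tcp_rot: [-90.0, 0.0, 39.6]
wrist_force: [-0.4, 0.3, 0.1]
opening: 0.0122
```

Emit:
play_rows(moves=[[[0, 4, 0], [0.006, 0, -0.02], 0], [[0, 12, 0], [0.018, 0, -0.06], 0], [[0, 20, 0], [0.03, 0, -0.1], 0], [[0, 28, 0], [0.044, 0, -0.145], 0], [[0, 36, 0], [0.056, 0, -0.185], 0]])

```text
time: 1.1
ee_pos: [0.4658, 0.3212, 0.2309]
tcp_rot: [-90.0, 0.0, 3.7]
wrist_force: [0.5, 0.6, 0.6]
opening: 0.0001
```

Emit:
play_rows(moves=[[[0, 2, 0], [0.03, 0.02, -0.022], 0], [[0, 3.7, 0], [0.065, 0.05, -0.049], 0], [[0, 3.7, 0], [0.09, 0.075, -0.068], 0], [[0, 3.7, 0], [0.105, 0.09, -0.079], 0], [[0, 3.7, 0], [0.105, 0.09, -0.079], 0]])

```text
time: 1.6
ee_pos: [0.5749, 0.2493, 0.1379]
tcp_rot: [-90.1, 0.2, 0.2]
wrist_force: [-0.3, 0.8, -0.2]
opening: -0.0001
```

Emit:
play_rows(moves=[[[0, 0, 0], [0, 0.01, 0], 0], [[0, 0, 0], [0, 0.02, 0], 0], [[0, 0, 0], [0, 0.02, 0], 0], [[0, 0, 0], [0, 0.02, 0], 0], [[0, 0, 0], [0, 0.02, 0], 0]])

```text
time: 2.1
ee_pos: [0.5745, 0.2517, 0.1221]
tcp_rot: [-90.0, -0.1, 0.3]
wrist_force: [-0.3, -0.2, -0.2]
opening: -0.0001
```

Run:
```python
from workcell import get_obs,camera
import numpy as np
o=get_obs()
for k,v in o.items(): print(k,np.round(v,4).tolist())
```

```text
time 2.1
q [23.6549, 14.7443, 9.1262, 84.3205, 0.0002, 113.3108]
qd [-0.3162, 0.2021, 0.2726, -0.1347, -0.0321, -0.0403]
joint_efforts [0.0891, -62.8617, 46.6508, -0.0043, 0.0033, 0.0029]
ee_pos [0.5745, 0.2517, 0.1221]
tcp_rot [-89.9755, -0.0563, 0.3441]
wrist_force [-0.2551, -0.2187, -0.2092]
torque [0.0119, 0.0125, -0.062]
opening -0.0001
```

Emit:
play_rows(moves=[[[0, 0, 0], [0.001, 0.006, -0.001], 0], [[0, 0, 0], [0.001, 0.011, -0.001], 0], [[0, 0, 0], [0.001, 0.014, -0.001], 0], [[0, 0, 0], [0.001, 0.015, -0.001], 0], [[0, 0, 0], [0.001, 0.015, -0.001], 0]])

```text
time: 2.6
ee_pos: [0.5756, 0.25, 0.106]
tcp_rot: [-90.0, 0.0, 0.3]
wrist_force: [0.5, -0.2, -0.1]
opening: 0.0002
```

Emit:
play_rows(moves=[[[0, 0, 0], [0, 0.0005, 0], 0], [[0, 0, 0], [0, 0.001, 0], 0], [[0, 0, 0], [0, 0.001, 0], 0], [[0, 0, 0], [0, 0.001, 0], 0], [[0, 0, 0], [0, 0.001, 0], 0]])

```text
time: 3.1
ee_pos: [0.5757, 0.2501, 0.1054]
tcp_rot: [-90.0, -0.0, 0.3]
wrist_force: [0.7, 0.5, 1.3]
opening: 0.0001
```

Emit:
play_rows(moves=[[[0, 0, 0], [0, 0.0005, 0], 0], [[0, 0, 0], [0, 0.001, 0], 0], [[0, 0, 0], [0, 0.001, 0], 0], [[0, 0, 0], [0, 0.001, 0], 0], [[0, 0, 0], [0, 0.001, 0], 0]])

```text
time: 3.6
ee_pos: [0.5756, 0.2501, 0.1043]
tcp_rot: [-90.0, 0.0, 0.3]
wrist_force: [-0.3, 0.4, 0.5]
opening: 0.0
```

Emit:
play_rows(moves=[[[0, 0, 0], [0, 0.0005, 0], 0], [[0, 0, 0], [0, 0.001, 0], 0], [[0, 0, 0], [0, 0.001, 0], 0], [[0, 0, 0], [0, 0.001, 0], 0], [[0, 0, 0], [0, 0.001, 0], 0]])

```text
time: 4.1
ee_pos: [0.5757, 0.2501, 0.1038]
tcp_rot: [-90.0, -0.0, 0.3]
wrist_force: [-0.5, -1.2, 4.8]
opening: -0.0001
```

Emit:
play_rows(moves=[[[0, 0, 0], [0, 0.0005, 0], 0], [[0, 0, 0], [0, 0.001, 0], 0], [[0, 0, 0], [0, 0.001, 0], 0], [[0, 0, 0], [0, 0.001, 0], 0], [[0, 0, 0], [0, 0.001, 0], 0]])

```text
time: 4.6
ee_pos: [0.5758, 0.25, 0.1036]
tcp_rot: [-90.0, -0.1, 0.3]
wrist_force: [-3.5, -2.7, 10.6]
opening: -0.0001
```

Emit:
play_rows(moves=[[[0, 0, 0], [0, -0.02, 0], 0], [[0, 0.3, 0], [-0.006, -0.025, -0.045], 0], [[0, 0.3, 0], [-0.013, -0.025, -0.093], 0], [[0, 0.3, 0], [-0.02, -0.025, -0.141], 0], [[0, 0.3, 0], [-0.027, -0.025, -0.189], 0]])

```text
time: 5.1
ee_pos: [0.5491, 0.0595, 0.127]
tcp_rot: [-90.0, 0.0, 0.0]
wrist_force: [0.8, 0.5, -0.5]
opening: -0.0001
```

Emit:
play_rows(moves=[[[0, 0, 0], [-0.003, 0, -0.02], 0], [[0, 0, 0], [-0.004, 0.004, -0.027], 0], [[0, 0, 0], [-0.004, 0.01, -0.027], 0], [[0, 0, 0], [-0.004, 0.015, -0.027], 0], [[0, 0, 0], [-0.004, 0.016, -0.027], 0]])

```text
time: 5.6
ee_pos: [0.5453, 0.0351, 0.11]
tcp_rot: [-90.0, 0.1, 0.1]
wrist_force: [-0.2, -0.3, 0.3]
opening: 0.0004
```

Emit:
play_rows(moves=[[[0, 0, 0], [0, 0.001, 0], 0], [[0, 0, 0], [0, 0.002, 0], 0], [[0, 0, 0], [0, 0.002, 0], 0], [[0, 0, 0], [0, 0.002, 0], 0], [[0, 0, 0], [0, 0.002, 0], 0]])

```text
time: 6.1
ee_pos: [0.5457, 0.034, 0.1094]
tcp_rot: [-90.0, -0.0, 0.0]
wrist_force: [0.3, -0.1, -0.2]
opening: -0.0002
```

Emit:
play_rows(moves=[[[0, 0, 0], [0, 0.001, 0], 0], [[0, 0, 0], [0, 0.002, 0], 0], [[0, 0, 0], [0, 0.002, 0], 0], [[0, 0, 0], [0, 0.002, 0], 0], [[0, 0, 0], [0, 0.002, 0], 0]])

```text
time: 6.6
ee_pos: [0.5456, 0.0339, 0.1073]
tcp_rot: [-90.0, 0.0, -0.0]
wrist_force: [0.7, -0.0, -0.4]
opening: -0.0002
```

Emit:
play_rows(moves=[[[0, 0, 0], [0, 0.0005, 0], 0], [[0, 0, 0], [0, 0.001, 0], 0], [[0, 0, 0], [0, 0.001, 0], 0], [[0, 0, 0], [0, 0.001, 0], 0], [[0, 0, 0], [0, 0.001, 0], 0]])

```text
time: 7.1
ee_pos: [0.5456, 0.034, 0.1063]
tcp_rot: [-90.0, 0.0, 0.0]
wrist_force: [-0.2, 0.0, 0.2]
opening: -0.0001
```

Emit:
play_rows(moves=[[[0, 0, 0], [0, 0.0005, 0], 0], [[0, 0, 0], [0, 0.001, 0], 0], [[0, 0, 0], [0, 0.001, 0], 0], [[0, 0, 0], [0, 0.001, 0], 0], [[0, 0, 0], [0, 0.001, 0], 0]])

```text
time: 7.6
ee_pos: [0.5457, 0.034, 0.1053]
tcp_rot: [-90.0, -0.0, -0.0]
wrist_force: [-0.0, -0.2, -0.3]
opening: -0.0
```

Emit:
play_rows(moves=[[[0, 0, 0], [0, 0.0005, 0], 0], [[0, 0, 0], [0, 0.001, 0], 0], [[0, 0, 0], [0, 0.001, 0], 0], [[0, 0, 0], [0, 0.001, 0], 0], [[0, 0, 0], [0, 0.001, 0], 0]])

```text
time: 8.1
ee_pos: [0.5457, 0.0339, 0.1043]
tcp_rot: [-90.0, -0.0, -0.0]
wrist_force: [-0.8, -1.3, 0.7]
opening: -0.0001
```

Emit:
play_rows(moves=[[[0, 0, 0], [0, 0.0005, 0], 0], [[0, 0, 0], [0, 0.001, 0], 0], [[0, 0, 0], [0, 0.001, 0], 0], [[0, 0, 0], [0, 0.001, 0], 0], [[0, 0, 0], [0, 0.001, 0], 0]])

```text
time: 8.6
ee_pos: [0.5457, 0.0339, 0.1033]
tcp_rot: [-90.0, -0.0, -0.0]
wrist_force: [0.8, -2.4, 2.1]
opening: 0.0001
```

Emit:
play_rows(moves=[[[0, 0, 0], [0, 0.0005, 0], 0], [[0, 0, 0], [0, 0.001, 0], 0], [[0, 0, 0], [0, 0.001, 0], 0], [[0, 0, 0], [0, 0.001, 0], 0], [[0, 0, 0], [0, 0.001, 0], 0]])

```text
time: 9.1
ee_pos: [0.5457, 0.0339, 0.1024]
tcp_rot: [-90.0, -0.0, -0.0]
wrist_force: [-0.1, -3.4, 2.7]
opening: -0.0002
```

Emit:
play_rows(moves=[[[0, 0, 0], [0, 0.0005, 0], 0], [[0, 0, 0], [0, 0.001, 0], 0], [[0, 0, 0], [0, 0.001, 0], 0], [[0, 0, 0], [0, 0.001, 0], 0], [[0, 0, 0], [0, 0.001, 0], 0]])

```text
time: 9.6
ee_pos: [0.5457, 0.0339, 0.1014]
tcp_rot: [-90.0, -0.0, -0.0]
wrist_force: [-1.2, -5.1, 4.5]
opening: -0.0002
```

Emit:
play_rows(moves=[[[0, 0, 0], [0, 0.0005, 0], 0], [[0, 0, 0], [0, 0.001, 0], 0], [[0, 0, 0], [0, 0.001, 0], 0], [[0, 0, 0], [0, 0.001, 0], 0], [[0, 0, 0], [0, 0.001, 0], 0]])

```text
time: 10.1
ee_pos: [0.5458, 0.0338, 0.1006]
tcp_rot: [-90.0, -0.0, -0.0]
wrist_force: [-0.9, -4.7, 6.2]
opening: 0.0005
```

Run:
```python
from workcell import camera
import cv2
c=camera("side"); cv2.imwrite("pics/side1.png",cv2.resize(c["img"][140:320,160:360,::-1],None,fx=4,fy=3.3,interpolation=cv2.INTER_CUBIC))
```

```text
(no output)
```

View pics/side1.png

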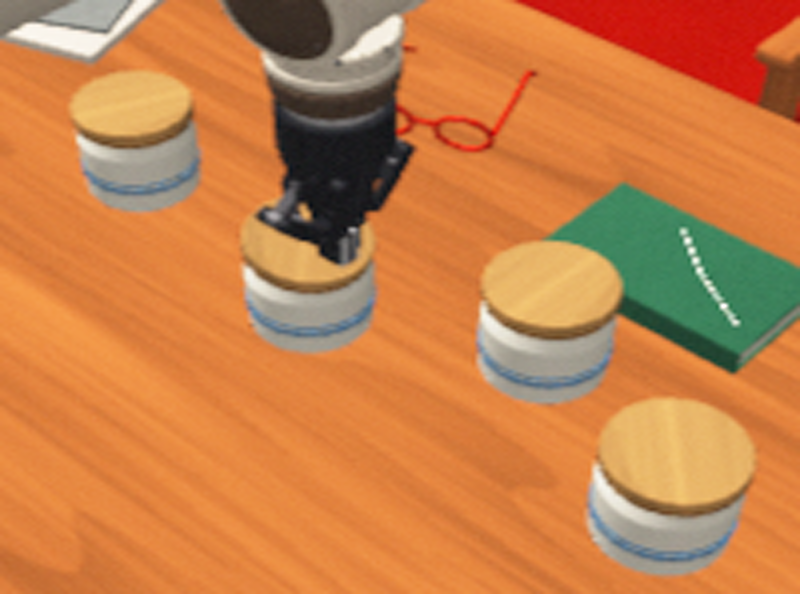

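Emit:
play_rows(moves=[[[0, 0, 0], [0, -0.004, 0], 0], [[0, 0, 0], [0, -0.01, 0], 0], [[0, 0, 0], [0, -0.04, 0], 0], [[0, 0, 0], [0, -0.08, 0.0], 0], [[0, 0, 0], [0, -0.1, 0], 0]])

```text
time: 10.65
ee_pos: [0.546, 0.0346, 0.2035]
tcp_rot: [-89.9, -0.1, 0.0]
wrist_force: [0.5, 0.2, -0.2]
opening: -0.0001
```

Run:
```python
from workcell import camera,get_obs
import cv2,numpy as np
from h import *
c0=load("side0")
c=camera("side"); cv2.imwrite("pics/side2.png",cv2.resize(c["img"][140:320,160:360,::-1],None,fx=4,fy=3.3,interpolation=cv2.INTER_CUBIC))
t=camera("top"); cv2.imwrite("pics/top2.png",t["img"][:,:,::-1])
for n,c in(("side",c),("top",t)):
    hsv=cv2.cvtColor(c["img"],cv2.COLOR_RGB2HSV)
    m=cv2.inRange(hsv,(15,70,100),(24,190,255)); m=cv2.morphologyEx(m,cv2.MORPH_OPEN,np.ones((3,3)))
    for k in cv2.findContours(m,cv2.RETR_EXTERNAL,cv2.CHAIN_APPROX_NONE)[0]:
        if cv2.contourArea(k)>300: print(n,np.round(cv2.fitEllipse(k)[0],1),cv2.boundingRect(k))
print(get_obs()["ee_pos"])
```

```text
side [328.7 277.6] (310, 260, 39, 37)
side [297.5 227.1] (281, 213, 35, 29)
side [236.3 212.9] (220, 200, 33, 27)
side [192.3 172.3] (177, 161, 31, 24)
top [370.4 219.2] (354, 202, 34, 35)
top [170.9 206.2] (154, 189, 35, 35)
[0.54673103 0.03457992 0.2036816 ]
```

View pics/side2.png

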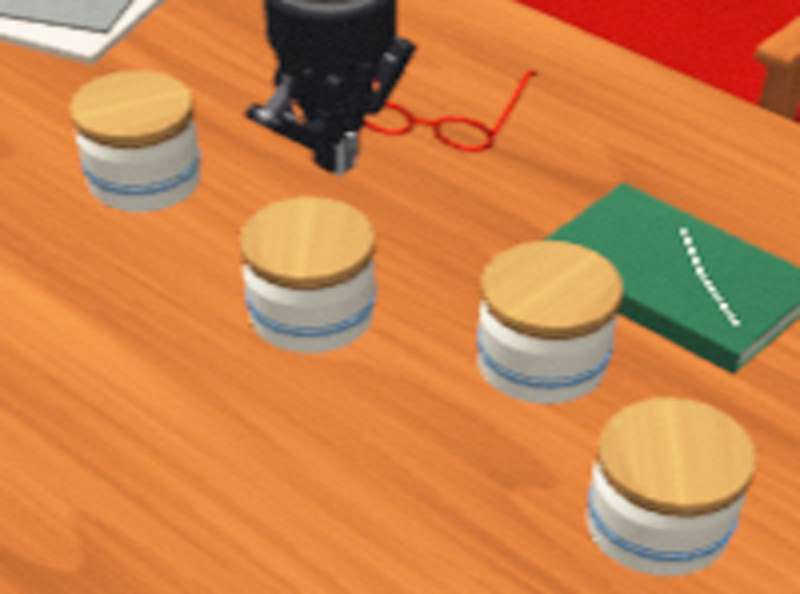

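The lid at side pixel (236, 213) dipped about 4 mm under 2–6 N, then sprang back level. The jar has not moved. Next I press that lid in the middle.

Emit:
play_rows(moves=[[[0, 0, 0], [0, 0.01, 0.02], 0], [[0, 0, 0], [0, 0.04, 0.03], 0], [[0, 0, 0], [0, 0.07, 0.03], 0], [[0, 0, 0], [0, 0.085, 0.03], 0], [[0, 0, 0], [0, 0.089, 0.03], 0]])

```text
time: 11.25
ee_pos: [0.5444, 0.064, 0.1089]
tcp_rot: [-90.0, 0.2, 0.0]
wrist_force: [-0.1, -0.4, 0.2]
opening: -0.0004
```

Emit:
play_rows(moves=[[[0, 0, 0], [0, 0.001, 0], 0], [[0, 0, 0], [0, 0.003, 0], 0], [[0, 0, 0], [0, 0.004, 0], 0], [[0, 0, 0], [0, 0.005, 0], 0], [[0, 0, 0], [0, 0.005, 0], 0]])

```text
time: 11.75
ee_pos: [0.5458, 0.064, 0.1066]
tcp_rot: [-90.0, -0.0, -0.0]
wrist_force: [0.8, -0.3, 0.3]
opening: 0.0
```

Emit:
play_rows(moves=[[[0, 0, 0], [0, 0.0005, 0], 0], [[0, 0, 0], [0, 0.001, 0], 0], [[0, 0, 0], [0, 0.001, 0], 0], [[0, 0, 0], [0, 0.001, 0], 0], [[0, 0, 0], [0, 0.001, 0], 0]])

```text
time: 12.25
ee_pos: [0.5456, 0.064, 0.1053]
tcp_rot: [-90.0, 0.0, -0.0]
wrist_force: [-0.2, -0.2, -1.2]
opening: -0.0002
```

Emit:
play_rows(moves=[[[0, 0, 0], [0, 0.0005, 0], 0], [[0, 0, 0], [0, 0.001, 0], 0], [[0, 0, 0], [0, 0.001, 0], 0], [[0, 0, 0], [0, 0.001, 0], 0], [[0, 0, 0], [0, 0.001, 0], 0]])

```text
time: 12.75
ee_pos: [0.5458, 0.064, 0.105]
tcp_rot: [-90.0, -0.0, 0.0]
wrist_force: [-1.4, -0.6, 5.5]
opening: -0.0002
```

Emit:
play_rows(moves=[[[0, 0, 0], [0, 0.0005, 0], 0], [[0, 0, 0], [0, 0.001, 0], 0], [[0, 0, 0], [0, 0.001, 0], 0], [[0, 0, 0], [0, 0.001, 0], 0], [[0, 0, 0], [0, 0.001, 0], 0]])

```text
time: 13.25
ee_pos: [0.5458, 0.064, 0.1043]
tcp_rot: [-90.0, -0.1, 0.0]
wrist_force: [-2.6, -0.8, 7.1]
opening: -0.0001
```

Emit:
play_rows(moves=[[[0, 0, 0], [0, 0.0005, 0], 0], [[0, 0, 0], [0, 0.001, 0], 0], [[0, 0, 0], [0, 0.001, 0], 0], [[0, 0, 0], [0, 0.001, 0], 0], [[0, 0, 0], [0, 0.001, 0], 0]])

```text
time: 13.75
ee_pos: [0.5458, 0.064, 0.1033]
tcp_rot: [-90.0, -0.1, -0.0]
wrist_force: [-2.6, -0.6, 7.4]
opening: 0.0002
```

Emit:
play_rows(moves=[[[0, 0, 0], [0, 0.0005, 0], 0], [[0, 0, 0], [0, 0.001, 0], 0], [[0, 0, 0], [0, 0.001, 0], 0], [[0, 0, 0], [0, 0.001, 0], 0], [[0, 0, 0], [0, 0.001, 0], 0]])

```text
time: 14.25
ee_pos: [0.5458, 0.064, 0.1023]
tcp_rot: [-90.0, -0.1, 0.0]
wrist_force: [-2.8, -1.2, 8.2]
opening: 0.0003
```

Run:
```python
from workcell import camera,get_obs
import cv2,numpy as np
c=camera("side"); cv2.imwrite("pics/side3.png",cv2.resize(c["img"][180:260,190:290,::-1],None,fx=8,fy=7,interpolation=cv2.INTER_CUBIC))
o=get_obs(); print(o["wrist_force"],o["torque"],o["ee_pos"])
```

```text
[-3.32936568  0.18129742  7.95514512] [-0.06915147  0.61054531  0.0310695 ] [0.54583307 0.06399502 0.10233779]
```

View pics/side3.png

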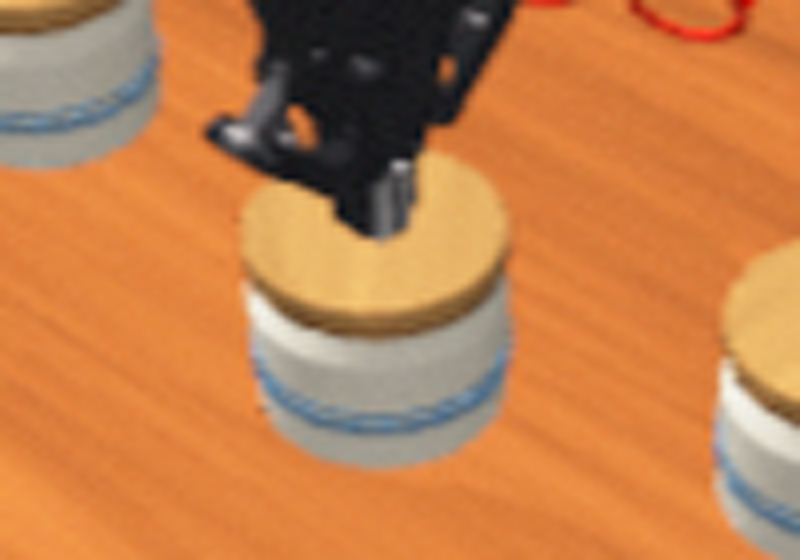

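Emit:
play_rows(moves=[[[0, 0, 0], [0, 0.0005, 0], 0], [[0, 0, 0], [0, 0.001, 0], 0], [[0, 0, 0], [0, 0.001, 0], 0], [[0, 0, 0], [0, 0.001, 0], 0], [[0, 0, 0], [0, 0.001, 0], 0]])

```text
time: 14.8
ee_pos: [0.5458, 0.064, 0.1013]
tcp_rot: [-90.0, -0.1, -0.0]
wrist_force: [-2.0, -1.1, 7.5]
opening: -0.0001
```

Emit:
play_rows(moves=[[[0, 0, 0], [0, 0.0005, 0], 0], [[0, 0, 0], [0, 0.001, 0], 0], [[0, 0, 0], [0, 0.001, 0], 0], [[0, 0, 0], [0, 0.001, 0], 0], [[0, 0, 0], [0, 0.001, 0], 0]])

```text
time: 15.3
ee_pos: [0.5458, 0.064, 0.1003]
tcp_rot: [-90.0, -0.1, 0.0]
wrist_force: [-2.7, -0.4, 7.5]
opening: 0.0004
```

Emit:
play_rows(moves=[[[0, 0, 0], [0, 0.0005, 0], 0], [[0, 0, 0], [0, 0.001, 0], 0], [[0, 0, 0], [0, 0.001, 0], 0], [[0, 0, 0], [0, 0.001, 0], 0], [[0, 0, 0], [0, 0.001, 0], 0]])

```text
time: 15.8
ee_pos: [0.5458, 0.064, 0.0993]
tcp_rot: [-90.0, -0.1, 0.0]
wrist_force: [-2.2, -0.2, 7.2]
opening: 0.0002
```

Emit:
play_rows(moves=[[[0, 0, 0], [0, 0.0005, 0], 0], [[0, 0, 0], [0, 0.001, 0], 0], [[0, 0, 0], [0, 0.001, 0], 0], [[0, 0, 0], [0, 0.001, 0], 0], [[0, 0, 0], [0, 0.001, 0], 0]])

```text
time: 16.3
ee_pos: [0.5458, 0.064, 0.0988]
tcp_rot: [-90.0, -0.1, 0.0]
wrist_force: [-4.0, 0.0, 10.5]
opening: 0.0001
```

Emit:
play_rows(moves=[[[0, 0, 0], [0, 0.0005, 0], 0], [[0, 0, 0], [0, 0.001, 0], 0], [[0, 0, 0], [0, 0.001, 0], 0], [[0, 0, 0], [0, 0.001, 0], 0], [[0, 0, 0], [0, 0.001, 0], 0]])

```text
time: 16.8
ee_pos: [0.5459, 0.064, 0.0987]
tcp_rot: [-90.0, -0.1, -0.0]
wrist_force: [-7.2, -1.5, 16.7]
opening: 0.0001
```

Emit:
play_rows(moves=[[[0, 0, 0], [-0.0003, 0.0003, 0], 0], [[0, 0, 0], [-0.0006, 0.0006, 0], 0], [[0, 0, 0], [-0.0006, 0.0006, 0], 0], [[0, 0, 0], [-0.0006, 0.0006, 0], 0], [[0, 0, 0], [-0.0006, 0.0006, 0], 0]])

```text
time: 17.3
ee_pos: [0.5459, 0.064, 0.0986]
tcp_rot: [-90.0, -0.2, -0.0]
wrist_force: [-4.3, -1.1, 20.0]
opening: 0.0001
```

Run:
```python
from workcell import camera,get_obs
import cv2,numpy as np
c=camera("side"); cv2.imwrite("pics/side4.png",cv2.resize(c["img"][180:260,190:290,::-1],None,fx=8,fy=7,interpolation=cv2.INTER_CUBIC))
t=camera("top"); cv2.imwrite("pics/top4.png",t["img"][:,:,::-1])
o=get_obs(); print(o["wrist_force"],o["torque"],o["ee_pos"])
```

```text
[-5.39561292 -0.23193994 20.56871436] [-0.16968141  1.13798413 -0.0135091 ] [0.54586319 0.06400711 0.09866174]
```

View pics/side4.png

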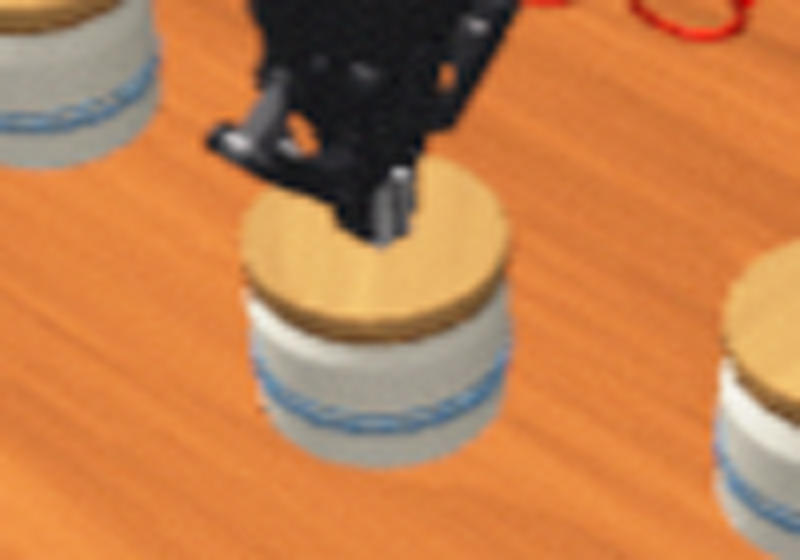

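View pics/top4.png

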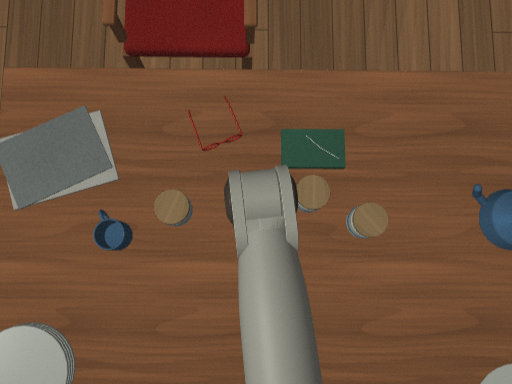

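The side view shows the lid about 7 zoomed px lower at both its back and front edges, so it went straight down. The jar base is unchanged. In the top view the other jars, the mug, the book and the glasses are where they were.

```bash
python3 -c "
from workcell import job_done
print(job_done())"
```

```text
the job is handed in; nothing more can be done
None
```

I found the rocking lid, pressed it fully home, and handed the job in at about 17.4 s with the fingertips still holding it down.

- **First lid, far left jar at (0.576, 0.279):** pressed 30 mm off centre, it was solid. Force reached 10.6 N within 0.5 mm of contact, with its top at about 104 mm.
- **Rocking lid, jar at (0.546, 0.064):** pressed 30 mm off centre, that side dipped about 4 mm under 2–6 N. It sprang back level when released, and the jar had not shifted in the side view. I did not probe the other two lids once this one was found.
- **Seating it:** pressed in the middle, it went straight down from 105 to 98.7 mm, about 6.3 mm, and then stopped hard. I finished holding it at about 20 N.

**Last checks:** the side view showed the lid level and lower, with its jar not moved. The top view showed the other jars, mug, book and glasses where they were.

**Disagreements:** the lid slid at a measured 7–8 N, below the stated 10–13 N. The hard stop and the depth still match a seated lid. A sideways force of about 5 N remained on the tool, with no sign of the jar sliding.

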